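# Lock the tube rack down with a rod through the screw eye

### The arm

A 7-joint arm with a two-finger parallel gripper is mounted at the origin on the work surface. World frame = base frame: x ahead of the robot, y to its left, z up, the work surface at z = 0. Lengths are in mm, angles in rad, forces in N, time in s.
With the tool pointing down it reaches from about 400 to 875 mm from the base axis. Payload 4.4 kg.
Tool frame: the origin (TCP) lies at the very end of the fingers, on their centre line; the grasp point (between the pads) lies 19 mm behind it; z points along the fingers, y is the line along which they close (so a half turn about z gives the same grasp; the last joint's range is limited). The gripper opens to 85 mm and grips with 20 to 120 N. Pads are 22 mm wide; open, the fingers measure 114 mm over their backs; the gripper's body (76 mm by 85 mm) begins 54 mm behind the grasp point. The pads swing forward as they close: fully open they stand 13 mm farther back than shut.
Start: joints at [-1.285, 0.628, 0.038, 1.517, -0.027, 0.996, -0.02], TCP at [223.959, 610.213, 231.313] pointing down, gripper open.
Joint ranges: [-3.06, 3.06], [-0.37, 2.12], [-1.25, 1.32], [0.18, 2.47], [-1.1, 4.24], [0.23, 1.98], [-2.94, 2.94]. Speed limits (rad/s): [2.57, 2.57, 3.14, 3.14, 3.14, 3.14, 3.14].

### API

Orientations are given as [roll, pitch, yaw] about the fixed x, y, z axes, in that order (R = Rz(yaw) Ry(pitch) Rx(roll)).
In Python, from cell import ctrl gives the robot as it stands.
- The arm moves only by the tool step_arm, never from a script. Its argument "series" is a list that holds one entry, the list of rows, each a list of 7 numbers: the turn, a rotation vector about the tool's x, y, z as a fraction of full scale, then the shift along the tool's x, y, z as a fraction of full scale, then the closure, from 0 (fully open) to 1 (shut). In form: [[[ax, ay, az, tx, ty, tz, gripper], ...]]. A call has 1 to 12 rows; each row shifts and turns the commanded pose from where the row before left it, along the tool's axes as they then stand; what a row does not reach is not made up. Full scale, the value 1, is 150 mm for a shift and 45 degrees for a turn. A row lasts 1/10 s, in which the tool goes at most 50 mm and 8.59 degrees, less where a joint would pass 70% of its speed; a pose out of reach is approached as far as the arm can. A call with a number of a shift or a turn outside -1 to 1 is refused whole. A call with a gripper value outside its range is refused whole. The fingers move at their own pace and stop on an object; the grip force is fixed at half the most. Time passes only in rows, so rows that do not move let the fingers close. It gives the time, the measured TCP pose, the force, the opening and the grip force at its end, in the units of the state.
- ctrl.read_state(): the state, without advancing time (a new reading comes with each control period).
- ctrl.get_image(name): name is "scene" or "top" or "wrist"; returns a dict with "img" (400x640x3 uint8, red, green, blue), "fx", "fy", "cx", "cy" (pixels), "R" (3x3) and "t" (3): a world point X has camera coordinates R X + t. Camera axes: x right, y down, z forward; pixel columns grow to the right and rows downward; lengths in mm; the calibration is good to about 2 mm. A picture is of the moment at which its call begins. There is no depth.
- ctrl.finish_job(): hands the job in; it is judged then, once.
Trained networks look in a picture, given as the dict that the camera call returned (one of the last four; its "shot" number tells which), for a name from the list of things; names that differ only in an ending like _2 or _b are one class to them, and where a whole thing is asked for, a point or a joint stands for the part that bears it (a point fixed in the world has none). Each returns a list of dicts, best first, with "score" (0 to 1); they miss things now and then, are a little off and sometimes report something else, mostly with a low value. They report only what shows in the picture. A call takes as long as a camera call. They do not tell look-alikes from the thing itself.
- ctrl.recognise(picture, thing): "centre" ([column, row] in pixels, amid what is visible of it).
The state is a dict: "clock": time; "qpos": joint angles; "qd": joint speeds; "tau": joint torques, N m; "eef_pos": TCP position; "tool_rot": TCP orientation; "force": force on the tool from outside, world axes, zero at the start; "torque": the same for the moment, N m; "width": finger opening in mm; "gripper_force": force on a finger pad.
Only numpy, scipy, OpenCV 4.12 (cv2) and the standard library are available. Lean on these libraries where they do the work, as an engineer would, in place of code of your own. Each camera call takes 0.05 s, during which the arm holds its last target. There are 200 camera calls.

### The job

Lock the blue tube rack down for the drive: take the red-gripped rod from its white cradle, slide it right through the loop of the steel screw eye, and with it turn the eye clockwise (from above) until the red pointer reaches the green mark and you feel the stop. Press on there for a moment to make it tight (about 0.7 N m), but do not force it (1.1 N m at most). Then draw the rod out and lay it back in its cradle, touching the eye with nothing but the rod and leaving the bottle and jar alone.

Things in the scene. Friction and masses are not known exactly. Their poses are not given: they have to be found in the camera images.
- anchor: grey lock block 64 x 64 x 34 mm high fixed on the bench, with a blue tube rack (its near face 90 mm from the eye's axis, 130 mm wide, tubes up to 95 mm high) on its +x side. Origin: on the bench under the eye's vertical turning axis; +x points to the rack, z up. Marks on its top, robot side and rack side: white = loose, green = locked.
- eye: steel screw eye, a coil loop 28 mm across on a stem above the block. Origin: centre of its bore, on the vertical turning axis, 75 mm above the bench. x: along the horizontal bore (towards the rack side), 11 mm clear, 24 mm long. Clockwise from above is tightening. It first runs loose 0.35 to 0.85 rad (0.03 N m), a hidden amount, then takes the collar along. Its moment acts as a couple in the bore (60 N in all at 0.7 N m).
- collar (a joint): black clamp collar (46 mm disc on the block) with a double-ended red pointer; turn angle in rad, clockwise from above positive. Starts at 0 to 0.06 (white mark), hard stop at 0.50 (green mark). Driven only by the eye after its loose run; friction 0.25 N m, stays where left. At the stop the moment climbs about 0.1 N m per 0.01 rad with a stiff hand; at a grip 75 mm out 0.7 N m shows as about 6 N across the rod plus a moment about the vertical.
- rod: loose turning rod along x: steel, 8 mm thick, 240 mm long, domed ends, about 0.12 kg, with a red square grip 14 x 14 x 60 mm round its middle. Origin: its middle. In the bore it has 3 mm of play, so it can yaw about 0.12 rad either way before it bears.
- rod_a (a point): the rod's end at x = -120 mm of the rod (either end may go through the eye).
- rod_b (a point): the rod's end at x = +120 mm of the rod.
- cradle: white cradle fixed on the bench, base 190 x 50 x 8 mm. Two V rests at x = -75 and +75 mm, 10 mm thick, open upwards 34 mm wide, rims 51 mm high. Origin: centre of its underside; the rod lies along x, its middle 40 mm above the origin.
- amber: loose amber glass bottle, 44 mm across, 90 mm high; origin under its centre; leave alone.
- jar: loose small glass jar, 40 mm across, 55 mm high; origin under its centre; leave alone.
There are look-alikes about, which are no part of the job. Several things have the shape of the rod; the one meant has the colours described above.

How it is judged (in metres and radians):
On the way, in this order (a step that is already met when the one before it is completed fails the run):
1. the rod is through the eye's bore, sticking out on both sides (((x of rod_a in the frame of eye above 0.02 m and x of rod in the frame of eye below -0.02 m and y of rod_a in the frame of eye between -0.014 and 0.014 m and z of rod_a in the frame of eye between -0.012 and 0.012 m and z of rod in the frame of eye between -0.016 and 0.016 m) or (x of rod_b in the frame of eye above 0.02 m and x of rod in the frame of eye below -0.02 m and y of rod_b in the frame of eye between -0.014 and 0.014 m and z of rod_b in the frame of eye between -0.012 and 0.012 m and z of rod in the frame of eye between -0.016 and 0.016 m))), for 0.2 s.
2. with the rod still through the eye, the collar is turned home and is pressed firmly against its stop for a moment (35 N in the bore, about 0.4 N m) (((x of rod_a in the frame of eye above 0.02 m and x of rod in the frame of eye below -0.02 m and y of rod_a in the frame of eye between -0.014 and 0.014 m and z of rod_a in the frame of eye between -0.012 and 0.012 m and z of rod in the frame of eye between -0.016 and 0.016 m) or (x of rod_b in the frame of eye above 0.02 m and x of rod in the frame of eye below -0.02 m and y of rod_b in the frame of eye between -0.014 and 0.014 m and z of rod_b in the frame of eye between -0.012 and 0.012 m and z of rod in the frame of eye between -0.016 and 0.016 m)) and value of joint collar above 0.45 rad and contact force between rod and eye above 35 N), for 0.2 s.
At the end, for the whole second after the job is handed in: The collar is turned home (above 0.45 rad of its 0.50), and the rod lies at rest, released, in both V rests of its cradle: its middle within 30 mm along, 8 mm across and 6 mm in height of the cradle's rest point, parallel within 0.08 rad (value of joint collar above 0.45 rad and x of rod in the frame of cradle between -0.03 and 0.03 m and y of rod in the frame of cradle between -0.008 and 0.008 m and z of rod in the frame of cradle between 0.034 and 0.046 m and angle between the x axis of rod and the x axis of cradle, either way round below 0.08 rad and linear speed of rod below 0.02 m/s); the robot touches nothing.
It fails at once if the rod bears on the eye with more than 100 N, about 1.2 N m of turning moment (overtightened or jammed) (contact force between rod and eye above 100 N).
It fails at once if the gripper or the arm touches the eye: only the rod may turn it (contact force between any of the fingers, the arm and eye above 1 N).
It fails at once if the bottle or the jar is moved by more than 20 mm (distance of any of amber, jar from where it was at the start of the episode above 0.02 m).
It also fails if it takes over 69 s, if anything falls off the work surface, if the arm or the gripper's body presses on something with over 40 N, if the wrist force passes 120 N, or if a joint passes its speed limit or range.

## Working session

There is one attempt and no reset: what is moved stays moved. The work goes in short steps, Python scripts to look and compute and a tool call to move; the robot and the scene stay as the last step left them, time stands still between calls to the robot, and variables do not carry over. Pictures are saved under pics/ and viewed, at most 10 in all, crops included, and the job is handed in when it is done.

Besides the shell and the picture viewer there is one more tool, called after "Emit:" by a JSON object that holds its "api" and its "payload", one argument or row to a line. step_arm: Moves the arm, as the interface text tells. Shift numbers are shares of 150 mm and turn numbers shares of 45 degrees, none past 1 either way. Its arguments: {"type":"object","properties":{"series":{"type":"array","items":{"type":"array","items":{"type":"array","items":{"type":"number","minimum":-1,"maximum":1}}}}},"required":["series"]}

```bash
mkdir -p pics; ls; python3 - <<'E'
from cell import ctrl
import cv2,pickle
s=ctrl.read_state();print({k:s[k] for k in('clock','eef_pos','tool_rot','width','force')})
P={}
for n in('scene','top'):
    p=ctrl.get_image(n);P[n]=p
    cv2.imwrite(f'pics/{n}0.png',p['img'][:,:,::-1])
    print(n,p['fx'],p['cx'],p['cy'],p['R'],p['t'])
    for th in('rod','eye','cradle','anchor','amber','jar'):
        print(th,[(d['centre'],round(d['score'],2)) for d in ctrl.recognise(p,th)][:4])
pickle.dump(P,open('p0.pkl','wb'))
E
```

```text
pics
{'clock': 0.0, 'eef_pos': array([223.73220885, 609.61767687, 230.38342661]), 'tool_rot': array([-3.13969641e+00,  3.06789087e-05,  2.78980085e+00]), 'width': 85.53735729702608, 'force': array([-0.02346226,  0.02870966,  0.26161603])}
scene 407.822504336444 324.6164226708285 203.73660971837808 [[ 0.02784489  0.99949211  0.0154978 ]
 [ 0.81434279 -0.01369006 -0.58022272]
 [-0.57971587  0.02877676 -0.81431039]] [  18.93882651 -323.74735601 1376.18484445]
rod [([305.3, 208.0], 0.84), ([224.0, 224.1], 0.75), ([184.1, 166.1], 0.57)]
eye [([346.8, 263.2], 0.59)]
cradle [([229.5, 235.9], 0.89)]
anchor [([339.5, 323.1], 0.84)]
amber [([433.7, 281.0], 0.61)]
jar [([250.2, 287.7], 0.58)]
top 474.8321006867871 327.56738622355954 190.29667742484475 [[ 0.02910395 -0.99944174 -0.01640623]
 [-0.99479245 -0.02735688 -0.09818133]
 [ 0.09767769  0.01917826 -0.9950333 ]] [ -40.97867976  485.47852216 1518.33797562]
rod [([414.3, 187.6], 0.79), ([348.2, 211.6], 0.76), ([452.6, 262.1], 0.62)]
eye [([313.6, 146.4], 0.4), ([408.9, 193.8], 0.34)]
cradle [([410.2, 196.0], 0.71)]
anchor [([322.7, 111.1], 0.59)]
amber [([251.1, 140.7], 0.61)]
jar [([387.0, 139.6], 0.67)]
```

View pics/scene0.png

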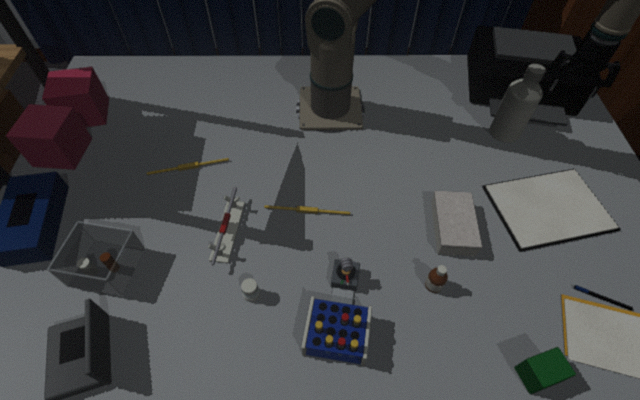

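View pics/top0.png

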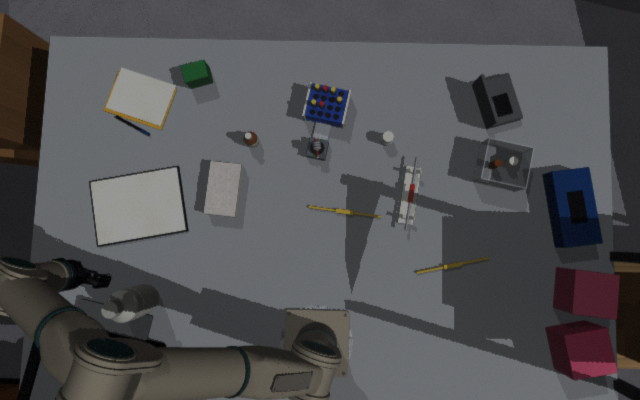

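The rod candidates in the top view are (348,212) and (452,266), both yellow, and (411,193), steel with a red grip in the white cradle. The last one fits the description. I'll confirm it with an enlarged crop, alongside the eye.

```bash
cat > h.py <<'E'
import numpy as np,cv2
def ray(p,uv,z):
    K=np.array([[p['fx'],0,p['cx']],[0,p['fy'],p['cy']],[0,0,1]])
    R=np.array(p['R']);c=-R.T@np.array(p['t']);d=R.T@np.linalg.solve(K,[*uv,1])
    return (c+d*(z-c[2])/d[2])
def proj(p,X):
    q=np.array(p['R'])@np.array(X)+p['t'];return np.array([p['fx']*q[0]/q[2]+p['cx'],p['fy']*q[1]/q[2]+p['cy']])
def tri(ps,uvs):
    A=[];b=[]
    for p,uv in zip(ps,uvs):
        R=np.array(p['R']);t=np.array(p['t'])
        for i,(f,c) in enumerate(((p['fx'],p['cx']),(p['fy'],p['cy']))):
            k=(uv[i]-c)/f;A.append(R[i]-k*R[2]);b.append(k*t[2]-t[i])
    return np.linalg.lstsq(np.array(A),np.array(b),rcond=None)[0]
E
python3 - <<'E'
import pickle,numpy as np,cv2
from h import *
P=pickle.load(open('p0.pkl','rb'))
t=P['top'];s=P['scene']
def crop(p,u0,u1,v0,v1,k):return cv2.resize(p['img'][v0:v1,u0:u1,::-1],None,fx=k,fy=k,interpolation=cv2.INTER_CUBIC)
a=np.hstack([crop(t,380,440,150,240,5),crop(t,295,345,85,175,5)[:450]])
cv2.imwrite('pics/c1.png',a)
for p,n in((t,'top'),(s,'scene')):
    hsv=cv2.cvtColor(p['img'],cv2.COLOR_RGB2HSV)
    m=(((hsv[...,0]<8)|(hsv[...,0]>172))&(hsv[...,1]>140)&(hsv[...,2]>50)).astype('uint8')
    k,l,st,c=cv2.connectedComponentsWithStats(m)
    for i in range(1,k):
        if st[i,4]>4:print(n,st[i],c[i].round(1),ray(p,c[i],40).round())
print('amber',ray(t,(251,140.7),45),'jar',ray(t,(387,139.6),27),'eye',ray(t,(313.6,146.4),75),ray(s,(346.8,263.2),75),ray(t,(317,147),75))
E
```

```text
top [323  86   4   4  15] [324.6  87.6] [823.  -8.  40.]
top [319 101   5   5  18] [321.3 103.1] [771.   1.  40.]
top [317 151   1   5   5] [317. 153.] [605.  10.  40.]
top [409 184   6  18  62] [411.1 192.5] [ 485. -295.   40.]
top [616 275   4   4   5] [617.8 276.6] [ 239. -942.   40.]
top [598 279   4   3   6] [599.7 280.2] [ 226. -886.   40.]
top [576 285   3   5   7] [576.7 287. ] [ 203. -814.   40.]
top [614 285   5   8  14] [616.5 288.6] [ 202. -937.   40.]
top [590 297   3   4   5] [590.8 298.2] [ 170. -857.   40.]
top [586 298   3   3   5] [586.8 298.6] [ 168. -845.   40.]
top [599 300   6  10  13] [601.2 304.3] [ 152. -888.   40.]
top [577 303   4   4   5] [578.6 304.4] [ 150. -819.   40.]
top [594 330   5   3   7] [595.4 330.6] [  72. -869.   40.]
top [579 333   4   5   7] [580.3 335.3] [  56. -822.   40.]
top [598 333   5   6  12] [600.5 335.5] [  57. -884.   40.]
top [564 334   6   3   8] [566.6 335.2] [  55. -780.   40.]
top [573 336   2   5   6] [573.5 338. ] [  47. -801.   40.]
top [565 339   7   4  10] [567.7 340.6] [  39. -783.   40.]
top [587 341   4   4   7] [588.
[... 1272 characters left out ...]
20 118   7   6  11] [ 22.1 120.4] [  93. -959.   40.]
scene [ 40 118   3   4   5] [ 41.2 119.6] [  90. -902.   40.]
scene [ 32 124   3   7   8] [ 32.8 126.6] [ 121. -916.   40.]
scene [ 15 126   2   5   5] [ 15.8 128. ] [ 126. -964.   40.]
scene [220 214   9  19  71] [223.9 223.9] [ 485. -293.   40.]
scene [346 275   3   7  18] [346.9 278.1] [644.  16.  40.]
scene [342 313   7   8  43] [344.7 316.7] [738.   5.  40.]
scene [338 337   7   9  46] [341.3 341.1] [792.  -6.  40.]
amber [639.1096382  225.38689508  45.        ] jar [ 657.83666871 -216.60051076   27.        ] eye [619.89266428  20.10319058  75.        ] [622.19967113  14.5192974   75.        ] [618.24563303   9.26709693  75.        ]
```

View pics/c1.png

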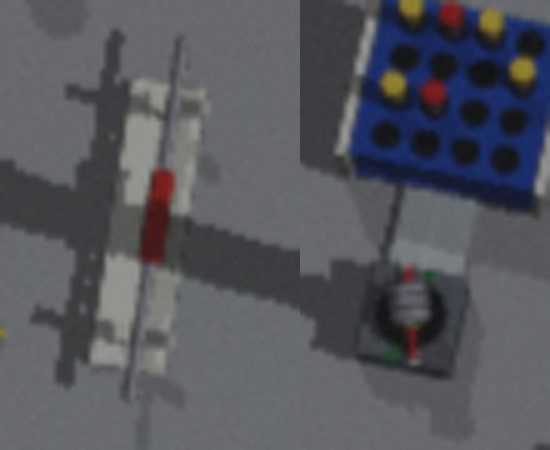

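The crop confirms it: a steel rod with a red grip lies in the white cradle, with ends at about (416,157) and (405.6,229.4) in the top view. The eye is at about (317,147). Next I'll get rod coordinates and the wrist camera geometry.

```bash
python3 - <<'E'
import pickle,numpy as np
from h import *
from cell import ctrl
from scipy.spatial.transform import Rotation as Ro
P=pickle.load(open('p0.pkl','rb'));t=P['top'];s=P['scene']
a=ray(t,(416,157.4),40);b=ray(t,(405.6,229.4),40);print(a,b,(a+b)/2,np.linalg.norm(a-b),np.arctan2(*(a-b)[1::-1]))
print('mid tri',tri([t,s],[(411.1,192.5),(223.9,223.9)]))
w=ctrl.get_image('wrist');st=ctrl.read_state()
Rt=Ro.from_euler('xyz',st['tool_rot']).as_matrix();R=np.array(w['R']);c=-R.T@w['t']
print('cam in tool',Rt.T@(c-st['eef_pos']),'axes in tool\n',(Rt.T@R.T).round(3),w['fx'],w['cx'],w['cy'])
g=[ray(t,(295+(u-300)/5,85+v/5),34) for u,v in((409,272),(414,360),(430,275),(393,353))]
print(np.round(g),'axis',(g[0]+g[1])/2,(g[2]+g[3])/2,'yaw pointer',np.arctan2(*(g[0]-g[1])[1::-1]),'green',np.arctan2(*(g[2]-g[3])[1::-1]))
print(Rt.round(3))
E
```

```text
[ 599.2170999  -309.52552854   40.        ] [ 366.82667508 -279.1020036    40.        ] [ 483.02188749 -294.31376607   40.        ] 234.37342088562372 -0.13017525249952902
mid tri [ 484.99240026 -294.34923342   39.79984788]
cam in tool [  65.52224139   -0.29369983 -142.83158622] axes in tool
 [[ 0.    -0.965 -0.262]
 [ 1.     0.001 -0.   ]
 [ 0.001 -0.262  0.965]] 287.06874436037737 320.92333990780867 201.06978189820177
[[651.  13.  34.]
 [593.   7.  34.]
 [650.  -1.  34.]
 [597.  21.  34.]] axis [622.17538869   9.99790893  34.        ] [623.47987584  10.01747671  34.        ] yaw pointer 0.0872369407909416 green -0.4075278752883279
[[-0.939  0.345  0.   ]
 [ 0.345  0.939  0.   ]
 [-0.     0.    -1.   ]]
```

```bash
cat >> h.py <<'E'
from scipy.spatial.transform import Rotation as Ro
def plan(X,yaw,n,pose=None):
    """n equal rows; prints row values (rotation z share, shifts); tool pointing down"""
    from cell import ctrl
    st=ctrl.read_state();p=np.array(st['eef_pos']);Rt=Ro.from_euler('xyz',st['tool_rot'])
    if pose is not None:p,Rt=pose
    T=Ro.from_euler('xyz',[np.pi,0,yaw])
    dr=(Rt.inv()*T).as_rotvec();d=(np.array(X)-p)/n
    print('d',(d*n).round(1),'turn',dr.round(3),'per row',(np.linalg.norm(d)).round(1))
    for i in range(n):
        Ri=Rt*Ro.from_rotvec(dr*i/n)
        print(np.r_[dr/n/(np.pi/4),Ri.inv().apply(d)/150].round(3).tolist())
E
python3 -c "
from h import *;plan([622,11,160],3.14,18)"
```

```text
d [ 398.  -599.2  -71.3] turn [ 0.    0.   -0.35] per row 40.2
[0.0, 0.0, -0.025, -0.215, -0.158, 0.026]
[0.0, 0.0, -0.025, -0.212, -0.162, 0.026]
[0.0, 0.0, -0.025, -0.209, -0.166, 0.026]
[0.0, 0.0, -0.025, -0.205, -0.17, 0.026]
[0.0, 0.0, -0.025, -0.202, -0.174, 0.026]
[0.0, 0.0, -0.025, -0.199, -0.178, 0.026]
[0.0, 0.0, -0.025, -0.195, -0.181, 0.026]
[0.0, 0.0, -0.025, -0.191, -0.185, 0.026]
[0.0, 0.0, -0.025, -0.188, -0.189, 0.026]
[0.0, 0.0, -0.025, -0.184, -0.193, 0.026]
[0.0, 0.0, -0.025, -0.18, -0.196, 0.026]
[0.0, 0.0, -0.025, -0.177, -0.2, 0.026]
[0.0, 0.0, -0.025, -0.173, -0.203, 0.026]
[0.0, 0.0, -0.025, -0.169, -0.206, 0.026]
[0.0, 0.0, -0.025, -0.165, -0.21, 0.026]
[0.0, 0.0, -0.025, -0.16, -0.213, 0.026]
[0.0, 0.0, -0.025, -0.156, -0.216, 0.026]
[0.0, 0.0, -0.025, -0.152, -0.219, 0.026]
```

Emit:
{"api": "step_arm", "payload": {
  "series": [
    [[0,0,-0.025,-0.215,-0.16,0.02,0],[0,0,-0.025,-0.21,-0.16,0.02,0],[0,0,-0.025,-0.21,-0.165,0.02,0],[0,0,-0.025,-0.205,-0.17,0.02,0],[0,0,-0.025,-0.2,-0.175,0.02,0],[0,0,-0.025,-0.2,-0.18,0.02,0],[0,0,-0.025,-0.195,-0.18,0.02,0],[0,0,-0.025,-0.19,-0.185,0.02,0],[0,0,-0.025,-0.19,-0.19,0.02,0],[0,0,-0.025,-0.185,-0.195,0.02,0],[0,0,-0.025,-0.18,-0.195,0.02,0],[0,0,-0.025,-0.175,-0.2,0.02,0]]
  ]
}}

```text
clock: 1.95
eef_pos: [490.3, 209.0, 195.4]
tool_rot: [3.141, 0.001, 3.026]
force: [0.4, 1.0, -0.8]
width: 85.3
gripper_force: 0.0
```

Emit:
{"api": "step_arm", "payload": {
  "series": [
    [[0,0,-0.025,-0.175,-0.2,0.04,0],[0,0,-0.025,-0.17,-0.205,0.04,0],[0,0,-0.025,-0.165,-0.21,0.04,0],[0,0,-0.025,-0.16,-0.21,0.04,0],[0,0,-0.025,-0.155,-0.215,0.04,0],[0,0,-0.025,-0.15,-0.22,0.04,0],[0,0,0,0,0,0,0],[0,0,0,0,0,0,0]]
  ]
}}

```text
clock: 2.75
eef_pos: [622.8, 10.5, 158.9]
tool_rot: [-3.142, -0.001, 3.14]
force: [1.1, 1.2, 0.8]
width: 85.4
gripper_force: 0.0
```

```bash
python3 - <<'E'
import pickle,numpy as np,cv2
from h import *
from cell import ctrl
w=ctrl.get_image('wrist');s=ctrl.read_state();pickle.dump(w,open('w1.pkl','wb'))
print(s['clock'],s['eef_pos'],s['tool_rot'],s['qpos'].round(2))
u,v=proj(w,[622,11,60]);print(u,v,proj(w,[622,11,75]),proj(w,[622,11,36]))
u0=int(max(0,u-65));v0=int(np.clip(v-50,0,300));print(u0,v0)
cv2.imwrite('pics/w1.png',cv2.resize(w['img'][v0:v0+100,u0:u0+130,::-1],None,fx=6,fy=6,interpolation=cv2.INTER_CUBIC))
E
```

```text
2.8 [622.37138119  12.29609941 159.11470175] [ 3.14075422e+00 -6.36327412e-04 -3.14032074e+00] [-0.02  0.67 -0.07  1.67  0.06  0.81  1.45]
322.25134234703285 200.28681761279697 [322.31859611 205.01781475] [322.15854885 193.75921655]
257 150
```

View pics/w1.png

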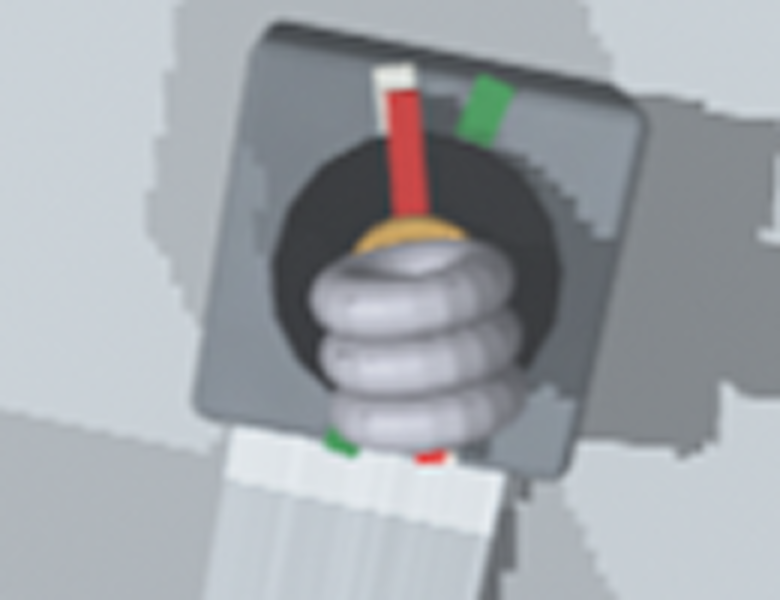

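The crop shows the block, the red pointer's near end at (403,95) beside the white mark at (395,75), and green at (487,110). The coil has wire edges at left (312,300), (322,360), (332,420) and right (513,275), (520,335), (523,390). The bore runs almost straight down the picture.

```bash
python3 - <<'E'
import pickle
from h import *
w=pickle.load(open('w1.pkl','rb'))
f=lambda x,y,z:ray(w,(257+x/6,150+y/6),z)
L=[f(312,300,75),f(322,360,75),f(332,420,75)];R=[f(513,275,75),f(520,335,75),f(523,390,75)]
M=[(a+b)/2 for a,b in zip(L,R)]
print(np.round(M,1),'yaws',[np.arctan2(*(q[2]-q[0])[1::-1]).round(3) for q in(L,R,M)],'wid',np.linalg.norm(L[1]-R[1]))
p=[f(403,95,38),f(431,457,38)];print('pointer',np.round(p,1),(p[0]+p[1])/2,np.arctan2(*(p[1]-p[0])[1::-1]))
g=[f(487,110,34),f(341,443,34)];print('green',np.round(g,1),np.arctan2(*(g[1]-g[0])[1::-1]))
b=[f(*q,34) for q in((280,30),(643,110),(565,478),(198,412))];print('block',np.round(b,1),np.mean(b,0),np.arctan2(*(b[3]-b[0])[1::-1]),np.arctan2(*(b[2]-b[1])[1::-1]))
c=[f(272,270,38),f(562,275,38)];print('disc',np.round(c,1))
E
```

```text
[[616.   13.8  75. ]
 [624.5  15.   75. ]
 [632.8  15.9  75. ]] yaws [np.float64(0.148), np.float64(0.103), np.float64(0.126)] wid 27.39579055604475
pointer [[595.   12.8  38. ]
 [654.   17.5  38. ]] [624.53485681  15.17306885  38.        ] 0.07917273743846097
green [[598.   26.   34. ]
 [653.    2.8  34. ]] -0.39878814263885504
block [[585.5  -6.1  34. ]
 [598.   50.4  34. ]
 [659.2  39.8  34. ]
 [647.7 -20.6  34. ]] [622.59682818  15.86941461  34.        ] -0.22865329882605345 -0.17054818594861293
disc [[622.7  -7.8  38. ]
 [623.5  38.   38. ]]
```

```bash
python3 -c "
from h import *;plan([484.5,-294.3,140],3.01,9)"
```

```text
d [-137.9 -306.6  -19.1] turn [ 0.001 -0.001  0.133] per row 37.4
[0.0, -0.0, 0.019, 0.102, -0.227, 0.014]
[0.0, -0.0, 0.019, 0.099, -0.228, 0.014]
[0.0, -0.0, 0.019, 0.096, -0.23, 0.014]
[0.0, -0.0, 0.019, 0.092, -0.231, 0.014]
[0.0, -0.0, 0.019, 0.089, -0.233, 0.014]
[0.0, -0.0, 0.019, 0.085, -0.234, 0.014]
[0.0, -0.0, 0.019, 0.082, -0.235, 0.014]
[0.0, -0.0, 0.019, 0.078, -0.236, 0.014]
[0.0, -0.0, 0.019, 0.075, -0.237, 0.014]
```

Emit:
{"api": "step_arm", "payload": {
  "series": [
    [[0,0,0.019,0.1,-0.227,0.014,0],[0,0,0.019,0.1,-0.228,0.014,0],[0,0,0.019,0.096,-0.23,0.014,0],[0,0,0.019,0.092,-0.231,0.014,0],[0,0,0.019,0.09,-0.233,0.014,0],[0,0,0.019,0.085,-0.234,0.014,0],[0,0,0.019,0.082,-0.235,0.014,0],[0,0,0.019,0.078,-0.236,0.014,0],[0,0,0.019,0.075,-0.237,0.014,0],[0,0,0,0,0,0,0],[0,0,0,0,0,0,0]]
  ]
}}

```text
clock: 3.9
eef_pos: [485.0, -293.7, 140.7]
tool_rot: [3.141, 0.0, 3.009]
force: [0.3, 0.8, 0.3]
width: 85.3
gripper_force: 0.0
```

```bash
python3 - <<'E'
import pickle,numpy as np,cv2
from h import *
from cell import ctrl
w=ctrl.get_image('wrist');s=ctrl.read_state();pickle.dump(w,open('w2.pkl','wb'))
print(s['clock'],s['eef_pos'],s['tool_rot'],s['qpos'].round(2))
hsv=cv2.cvtColor(w['img'],cv2.COLOR_RGB2HSV)
m=(((hsv[...,0]<8)|(hsv[...,0]>172))&(hsv[...,1]>130)&(hsv[...,2]>50)).astype('uint8')
k,l,st,c=cv2.connectedComponentsWithStats(m);i=1+np.argmax(st[1:,4])
cn=max(cv2.findContours((l==i).astype('uint8'),0,2)[0],key=cv2.contourArea);r=cv2.minAreaRect(cn)
print(st[i],r)
box=cv2.boxPoints(r);B=[ray(w,q,47) for q in box];print(np.round(B,1),np.mean(B,0))
e=B[1]-B[0];f=B[2]-B[1];L=e if np.linalg.norm(e)>np.linalg.norm(f) else f;print(np.linalg.norm(e),np.linalg.norm(f),np.arctan2(L[1],L[0]))
cv2.imwrite('pics/w2.png',w['img'][:,:,::-1])
E
```

```text
3.95 [ 485.75590008 -292.54867852  140.72785044] [3.14030863e+00 7.20490256e-04 3.01117426e+00] [ 0.54  0.63 -0.07  1.84  0.06  0.68  1.87]
[317 165  16  67 957] ((324.5, 198.0), (66.0, 15.0), 90.0)
[[ 452.7 -293.2   47. ]
 [ 454.3 -280.9   47. ]
 [ 512.  -288.    47. ]
 [ 510.3 -301.    47. ]] [ 482.32877363 -290.77742988   47.        ]
12.385399827828586 58.134248703265776 -0.12200600751879899
```

View pics/w2.png

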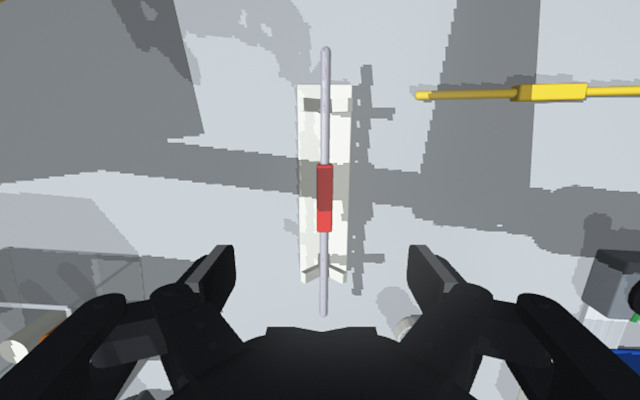

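The wrist view shows the red grip at (324.5,198), with the rod running from (326,47) to (323,315), in line with the fingers. I'll descend and grip.

Emit:
{"api": "step_arm", "payload": {
  "series": [
    [[0,0,0,0.018,0.008,0.2,0],[0,0,0,0,0,0.2,0],[0,0,0,0,0,0.2,0],[0,0,0,0,0,0.1,0],[0,0,0,0,0,0.1,0],[0,0,0,0,0,0,0],[0,0,0,0,0,0,0.5],[0,0,0,0,0,0,1],[0,0,0,0,0,0,1],[0,0,0,0,0,0,1],[0,0,0,0,0,0,1],[0,0,0,0,0,0,1]]
  ]
}}

```text
clock: 5.15
eef_pos: [483.0, -291.1, 21.1]
tool_rot: [3.139, 0.0, 3.01]
force: [0.2, 4.7, 6.7]
width: 13.0
gripper_force: 59.0
```

Emit:
{"api": "step_arm", "payload": {
  "series": [
    [[0,0,0,0,0,0,1],[0,0,0,0,0,0,1]]
  ]
}}

```text
clock: 5.35
eef_pos: [483.0, -291.1, 21.1]
tool_rot: [3.139, 0.0, 3.01]
force: [-0.2, 4.8, 5.5]
width: 12.9
gripper_force: 59.0
```

Emit:
{"api": "step_arm", "payload": {
  "series": [
    [[0,0,0,0,0,-0.1,1],[0,0,0,0,0,-0.2,1],[0,0,0,0,0,-0.2,1],[0,0,0,0,0,-0.2,1],[0,0,0,0,0,0,1],[0,0,0,0,0,0,1]]
  ]
}}

```text
clock: 5.95
eef_pos: [482.4, -293.6, 126.5]
tool_rot: [-3.141, 0.002, 3.008]
force: [-0.5, -0.3, -2.0]
width: 12.9
gripper_force: 58.7
```

```bash
python3 -c "
from h import *;plan([480,-3,100],3.2666,8)"
```

```text
d [ -2.4 290.6 -26.5] turn [-0.001  0.001 -0.258] per row 36.5
[-0.0, 0.0, -0.041, 0.034, 0.24, 0.022]
[-0.0, 0.0, -0.041, 0.026, 0.241, 0.022]
[-0.0, 0.0, -0.041, 0.019, 0.241, 0.022]
[-0.0, 0.0, -0.041, 0.011, 0.242, 0.022]
[-0.0, 0.0, -0.041, 0.003, 0.242, 0.022]
[-0.0, 0.0, -0.041, -0.005, 0.242, 0.022]
[-0.0, 0.0, -0.041, -0.013, 0.242, 0.022]
[-0.0, 0.0, -0.041, -0.02, 0.241, 0.022]
```

Emit:
{"api": "step_arm", "payload": {
  "series": [
    [[0,0,-0.041,0.034,0.24,0.022,1],[0,0,-0.041,0.026,0.24,0.022,1],[0,0,-0.041,0.019,0.24,0.022,1],[0,0,-0.041,0.011,0.242,0.022,1],[0,0,-0.041,0.003,0.242,0.022,1],[0,0,-0.041,-0.005,0.242,0.022,1],[0,0,-0.041,-0.013,0.242,0.022,1],[0,0,-0.041,-0.02,0.242,0.022,1],[0,0,0,0,0,0.1,1],[0,0,0,0,0,0.1,1],[0,0,0,0,0,0,1],[0,0,0,0,0,0,1]]
  ]
}}

```text
clock: 7.15
eef_pos: [479.0, -3.0, 68.4]
tool_rot: [-3.142, -0.002, -3.017]
force: [-0.4, 0.1, -0.2]
width: 13.1
gripper_force: 58.8
```

```bash
python3 - <<'E'
import pickle,numpy as np,cv2
from h import *
from cell import ctrl
w=ctrl.get_image('wrist');s=ctrl.read_state();pickle.dump(w,open('w3.pkl','wb'))
print(s['clock'],s['eef_pos'],s['tool_rot'],s['force'],s['torque'])
sc=ctrl.get_image('scene');tp=ctrl.get_image('top');pickle.dump((sc,tp),open('st3.pkl','wb'))
c=lambda im,u,v,a,b,k:cv2.resize(im[v:v+b,u:u+a,::-1],None,fx=k,fy=k,interpolation=cv2.INTER_CUBIC)
print('eye proj',proj(w,[624,15,75]),proj(sc,[624,15,75]),proj(tp,[624,15,75]))
us,vs=proj(sc,[560,5,75]).astype(int);ut,vt=proj(tp,[560,5,75]).astype(int);print(us-33,vs-40,ut-33,vt-40)
im=np.vstack([w['img'][200:400,:,::-1],np.hstack([c(sc['img'],us-33,vs-40,66,80,4.85),c(tp['img'],ut-33,vt-40,66,80,4.85)])])
cv2.imwrite('pics/w3.png',im);print(im.shape)
E
```

```text
7.2 [479.56585906  -3.04386168  68.88108881] [-3.14147759e+00 -9.35073946e-04 -3.01731349e+00] [-0.56298044  0.2340028  -0.96523839] [ 0.00306768 -0.03317788 -0.0192928 ]
eye proj [321.4772517  460.65770902] [347.05081929 263.88825368] [315.24975946 145.16372319]
308 200 284 125
(588, 640, 3)
```

View pics/w3.png

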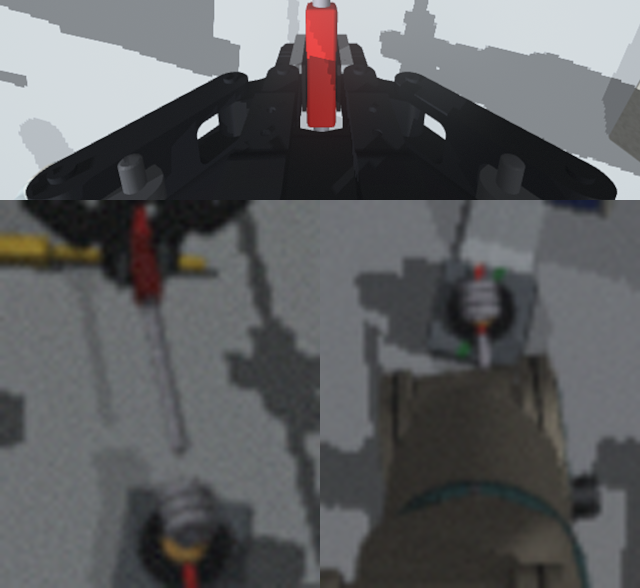

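The picture shows the rod tip in the scene view at about (345.3,251.5) with the eye at (347,264), and the tip in the top view at about (318.4,158.4). The rod is held straight along the tool. I'll check those against the prediction.

```bash
python3 - <<'E'
import pickle
from h import *
sc,tp=pickle.load(open('st3.pkl','rb'))
T=[479.5+119*.992,-3+119*.125,87.8]
print('pred tip',np.round(T,1),proj(sc,T),proj(tp,T),'tri tip',tri([sc,tp],[(345.3,251.5),(318.4,158.4)]))
E
python3 -c "
from h import *;plan([480.2,-3.1,56.1],3.2666,1)"
```

```text
pred tip [597.5  11.9  87.8] [345.38024553 251.28024405] [315.80583136 152.7125932 ] tri tip [584.23863542   9.03195997  62.72102859]
d [  0.1  -0.1 -13.3] turn [-0.     0.001 -0.001] per row 13.3
[-0.0, 0.001, -0.001, -0.001, -0.001, 0.088]
```

Emit:
{"api": "step_arm", "payload": {
  "series": [
    [[0,0,0,0,0,0.05,1],[0,0,0,0,0,0.038,1],[0,0,0,-0.03,0,0,1],[0,0,0,-0.03,0,0,1],[0,0,0,-0.03,0,0,1],[0,0,0,-0.02,0,0,1],[0,0,0,-0.02,0,0,1],[0,0,0,0,0,0,1]]
  ]
}}

```text
clock: 8.1
eef_pos: [499.9, -0.1, 55.9]
tool_rot: [3.142, 0.001, -3.017]
force: [-0.1, 0.6, -2.9]
width: 12.7
gripper_force: 58.8
```

```bash
cat > rd.py <<'E'
from h import *
from cell import ctrl
E0=np.array([624,15,75.])
s=ctrl.read_state();R=Ro.from_euler('xyz',s['tool_rot'])
yaw=(Ro.from_euler('xyz',s['tool_rot']).as_matrix()[:2,0]);b=-yaw
g=s['eef_pos']+R.apply([0,0,-19]);t=g+120*np.r_[b,0]
print('t',s['clock'],'eef',s['eef_pos'].round(1),'rot',s['tool_rot'].round(3),'F',s['force'].round(1),'M',s['torque'].round(2))
print('rod yaw',np.arctan2(b[1],b[0]).round(3),'tip-eye',(t-E0).round(1),'mid-eye',(g-E0).round(1),'lateral of eye from rod line',round(float(np.cross(b,(E0-g)[:2])),1),'dist',round(float(b@(g-E0)[:2]),1))
E
python3 rd.py 2>/dev/null
```

```text
t 8.1 eef [ 4.999e+02 -1.000e-01  5.590e+01] rot [ 3.142e+00  1.000e-03 -3.017e+00] F [-0.1  0.6 -2.9] M [-0.02 -0.01 -0.03]
rod yaw 0.125 tip-eye [-5.1 -0.1 -0.1] mid-eye [-1.242e+02 -1.510e+01 -1.000e-01] lateral of eye from rod line -0.5 dist -125.1
```

Emit:
{"api": "step_arm", "payload": {
  "series": [
    [[0,0,0,-0.03,0,0,1],[0,0,0,-0.04,0,0,1],[0,0,0,-0.04,0,0,1],[0,0,0,-0.04,0,0,1],[0,0,0,0,0,0,1]]
  ]
}}

```text
clock: 8.6
eef_pos: [523.0, 2.9, 55.9]
tool_rot: [3.142, 0.002, -3.016]
force: [-0.1, -0.3, -1.2]
width: 12.9
gripper_force: 58.8
```

```bash
python3 rd.py 2>/dev/null
```

```text
t 8.6 eef [523.    2.9  55.9] rot [ 3.142e+00  2.000e-03 -3.016e+00] F [-0.1 -0.3 -1.2] M [0.02 0.05 0.02]
rod yaw 0.125 tip-eye [18.   2.8 -0.1] mid-eye [-1.01e+02 -1.21e+01 -1.00e-01] lateral of eye from rod line -0.6 dist -101.8
```

Emit:
{"api": "step_arm", "payload": {
  "series": [
    [[0,0,0,-0.045,0,0,1],[0,0,0,-0.045,0,0,1],[0,0,0,-0.045,0,0,1],[0,0,0,-0.045,0,0,1],[0,0,0,0,0,0,1],[0,0,0,0,0,0,1],[0,0,0,0,0,0,1]]
  ]
}}

```text
clock: 9.3
eef_pos: [547.8, 5.9, 55.7]
tool_rot: [3.142, -0.001, -3.017]
force: [-0.6, 0.5, -0.5]
width: 13.0
gripper_force: 58.8
```

```bash
python3 rd.py 2>/dev/null; python3 - <<'E'
from h import *
import pickle,cv2
from cell import ctrl
sc=ctrl.get_image('scene');u,v=proj(sc,[600,10,60]).astype(int)
cv2.imwrite('pics/s4.png',cv2.resize(sc['img'][v-35:v+35,u-40:u+40,::-1],None,fx=7,fy=7,interpolation=cv2.INTER_CUBIC))
E
```

```text
t 9.3 eef [547.8   5.9  55.7] rot [ 3.142e+00 -1.000e-03 -3.017e+00] F [-0.6  0.5 -0.5] M [-0.02  0.01 -0.03]
rod yaw 0.125 tip-eye [42.9  5.8 -0.3] mid-eye [-76.2  -9.1  -0.3] lateral of eye from rod line -0.4 dist -76.7
```

View pics/s4.png

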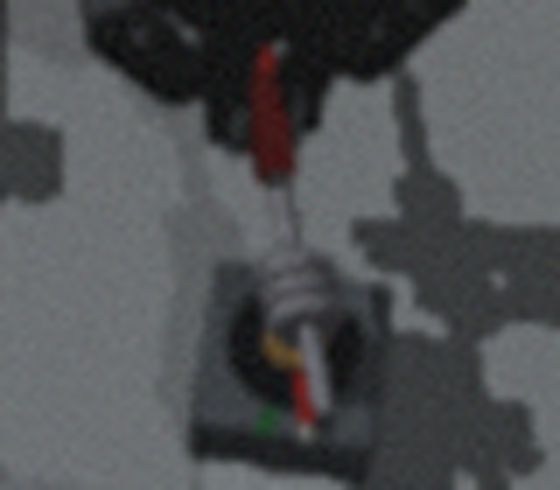

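The scene crop shows the rod through the coil, with the tip out on the rack side at about (320,400) and no force. Now I'll turn clockwise about the eye axis.

Emit:
{"api": "step_arm", "payload": {
  "series": [
    [[0,0,0.08,-0.001,0.032,0,1],[0,0,0.08,-0.001,0.032,0,1],[0,0,0.08,-0.001,0.032,0,1],[0,0,0.08,-0.001,0.032,0,1],[0,0,0.08,-0.001,0.032,0,1],[0,0,0,0,0,0,1]]
  ]
}}

```text
clock: 9.95
eef_pos: [548.9, 29.7, 55.8]
tool_rot: [-3.141, -0.0, 2.952]
force: [-0.1, -2.3, -1.5]
width: 12.8
gripper_force: 58.8
```

```bash
cat >> rd.py <<'E'
F=s['force'];print('Meye',(s['torque'][2]+np.cross((g-E0)[:2],F[:2])).round(3),'Mz',s['torque'][2].round(3))
E
python3 rd.py 2>/dev/null
```

```text
t 9.95 eef [548.9  29.7  55.8] rot [-3.141 -0.     2.952] F [-0.1 -2.3 -1.5] M [-0.25 -0.03 -0.07]
rod yaw -0.189 tip-eye [42.7 -7.8 -0.2] mid-eye [-75.1  14.8  -0.2] lateral of eye from rod line -0.3 dist -76.6
Meye 172.297 Mz -0.069
```

Emit:
{"api": "step_arm", "payload": {
  "series": [
    [[0,0,0.08,-0.001,0.032,0,1],[0,0,0.08,-0.001,0.032,0,1],[0,0,0.08,-0.001,0.032,0,1],[0,0,0,0,0,0,1]]
  ]
}}

```text
clock: 10.35
eef_pos: [553.0, 43.3, 55.7]
tool_rot: [-3.141, 0.0, 2.765]
force: [-0.3, -1.7, -1.0]
width: 13.2
gripper_force: 58.9
```

```bash
sed -i "s/np.cross((g-E0)\[:2\],F\[:2\])/np.cross((g-E0)[:2],F[:2])\/1000/" rd.py; python3 rd.py 2>/dev/null
```

```text
t 10.35 eef [553.   43.3  55.7] rot [-3.141  0.     2.765] F [-0.3 -1.7 -1. ] M [-0.32 -0.02 -0.08]
rod yaw -0.377 tip-eye [ 40.6 -15.9  -0.3] mid-eye [-71.   28.3  -0.3] lateral of eye from rod line -0.2 dist -76.5
Meye 0.048 Mz -0.082
```

Emit:
{"api": "step_arm", "payload": {
  "series": [
    [[0,0,0.08,-0.001,0.032,0,1],[0,0,0.08,-0.001,0.032,0,1],[0,0,0.08,-0.001,0.032,0,1],[0,0,0,0,0,0,1]]
  ]
}}

```text
clock: 10.75
eef_pos: [559.2, 55.5, 55.7]
tool_rot: [-3.14, -0.0, 2.577]
force: [-1.0, -3.5, 0.6]
width: 13.0
gripper_force: 59.0
```

```bash
python3 rd.py 2>/dev/null
```

```text
t 10.75 eef [559.2  55.5  55.7] rot [-3.14  -0.     2.577] F [-1.  -3.5  0.6] M [-0.56  0.05 -0.06]
rod yaw -0.565 tip-eye [ 36.6 -23.7  -0.3] mid-eye [-64.8  40.5  -0.3] lateral of eye from rod line 0.5 dist -76.4
Meye 0.203 Mz -0.063
```

Emit:
{"api": "step_arm", "payload": {
  "series": [
    [[0,0,0.08,-0.001,0.032,0,1],[0,0,0.08,-0.001,0.032,0,1],[0,0,0,0,0,0,1]]
  ]
}}

```text
clock: 11.05
eef_pos: [564.9, 63.2, 55.7]
tool_rot: [-3.14, 0.0, 2.452]
force: [-1.9, -3.3, -1.3]
width: 12.9
gripper_force: 59.0
```

```bash
python3 rd.py 2>/dev/null; python3 - <<'E'
from h import *
import cv2
from cell import ctrl
sc=ctrl.get_image('scene');u,v=proj(sc,[624,15,60]).astype(int)
tp=ctrl.get_image('top');a,b=proj(tp,[624,15,60]).astype(int)
c=lambda im,u,v:cv2.resize(im[v-22:v+22,u-20:u+20,::-1],None,fx=10,fy=10,interpolation=cv2.INTER_CUBIC)
cv2.imwrite('pics/s5.png',np.hstack([c(sc['img'],u,v),c(tp['img'],a,b)]))
E
```

```text
t 11.05 eef [564.9  63.2  55.7] rot [-3.14   0.     2.452] F [-1.9 -3.3 -1.3] M [-0.63  0.08 -0.05]
rod yaw -0.69 tip-eye [ 33.4 -28.2  -0.3] mid-eye [-59.1  48.2  -0.3] lateral of eye from rod line 0.5 dist -76.3
Meye 0.24 Mz -0.048
```

View pics/s5.png

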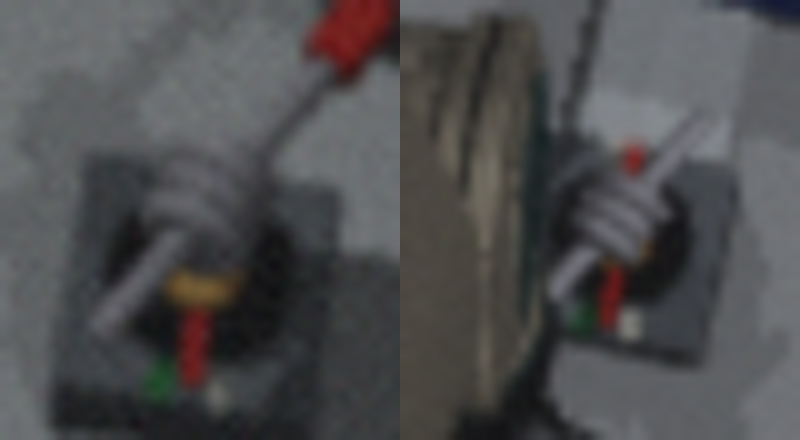

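The pointer, at (195,380) in the left crop, is about halfway between white (218,398) and green (160,380). I'll continue carefully.

Emit:
{"api": "step_arm", "payload": {
  "series": [
    [[0,0,0.08,-0.001,0.032,0,1],[0,0,0.08,-0.001,0.032,0,1],[0,0,0,0,0,0,1]]
  ]
}}

```text
clock: 11.45
eef_pos: [571.5, 70.2, 55.6]
tool_rot: [-3.14, 0.0, 2.325]
force: [-0.3, -4.4, 0.5]
width: 13.0
gripper_force: 59.0
```

```bash
python3 rd.py 2>/dev/null
```

```text
t 11.45 eef [571.5  70.2  55.6] rot [-3.14   0.     2.325] F [-0.3 -4.4  0.5] M [-0.82  0.09 -0.05]
rod yaw -0.817 tip-eye [ 29.6 -32.2  -0.4] mid-eye [-52.5  55.3  -0.4] lateral of eye from rod line 0.4 dist -76.2
Meye 0.198 Mz -0.053
```

Emit:
{"api": "step_arm", "payload": {
  "series": [
    [[0,0,0.025,0,0.01,0,1],[0,0,0.025,0,0.01,0,1],[0,0,0.025,0,0.01,0,1],[0,0,0,0,0,0,1]]
  ]
}}

```text
clock: 11.85
eef_pos: [574.9, 73.3, 55.7]
tool_rot: [-3.141, 0.0, 2.265]
force: [-1.9, -4.9, 0.4]
width: 13.0
gripper_force: 59.0
```

```bash
python3 rd.py 2>/dev/null
```

```text
t 11.85 eef [574.9  73.3  55.7] rot [-3.141  0.     2.265] F [-1.9 -4.9  0.4] M [-1.11  0.2  -0.06]
rod yaw -0.877 tip-eye [ 27.7 -33.9  -0.3] mid-eye [-49.1  58.3  -0.3] lateral of eye from rod line 0.4 dist -76.2
Meye 0.292 Mz -0.058
```

Emit:
{"api": "step_arm", "payload": {
  "series": [
    [[0,0,0.025,0,0.01,0,1],[0,0,0.025,0,0.01,0,1],[0,0,0,0,0,0,1]]
  ]
}}

```text
clock: 12.15
eef_pos: [577.3, 75.1, 55.7]
tool_rot: [-3.141, 0.0, 2.225]
force: [-0.9, -4.6, -1.1]
width: 13.5
gripper_force: 59.0
```

```bash
python3 rd.py 2>/dev/null
```

```text
t 12.15 eef [577.3  75.1  55.7] rot [-3.141  0.     2.225] F [-0.9 -4.6 -1.1] M [-1.11  0.25 -0.  ]
rod yaw -0.916 tip-eye [ 26.3 -35.   -0.3] mid-eye [-46.7  60.2  -0.3] lateral of eye from rod line 0.4 dist -76.2
Meye 0.265 Mz -0.004
```

Emit:
{"api": "step_arm", "payload": {
  "series": [
    [[0,0,0.025,0,0.01,0,1],[0,0,0,0,0,0,1]]
  ]
}}

```text
clock: 12.35
eef_pos: [578.4, 76.0, 55.7]
tool_rot: [-3.141, 0.0, 2.206]
force: [-1.6, -4.6, -0.8]
width: 12.9
gripper_force: 59.0
```

```bash
python3 rd.py 2>/dev/null
```

```text
t 12.35 eef [578.4  76.   55.7] rot [-3.141  0.     2.206] F [-1.6 -4.6 -0.8] M [-1.14  0.22 -0.1 ]
rod yaw -0.936 tip-eye [ 25.6 -35.6  -0.3] mid-eye [-45.6  61.   -0.3] lateral of eye from rod line 0.5 dist -76.2
Meye 0.207 Mz -0.104
```

Emit:
{"api": "step_arm", "payload": {
  "series": [
    [[0,0,0.02,0,0.008,0,1],[0,0,0,0,0,0,1]]
  ]
}}

```text
clock: 12.55
eef_pos: [579.4, 76.7, 55.7]
tool_rot: [-3.141, 0.0, 2.19]
force: [-1.4, -5.3, -0.6]
width: 13.0
gripper_force: 58.9
```

```bash
python3 rd.py 2>/dev/null
```

```text
t 12.55 eef [579.4  76.7  55.7] rot [-3.141  0.     2.19 ] F [-1.4 -5.3 -0.6] M [-1.12  0.24 -0.08]
rod yaw -0.952 tip-eye [ 25.  -36.   -0.3] mid-eye [-44.6  61.8  -0.3] lateral of eye from rod line 0.5 dist -76.2
Meye 0.241 Mz -0.082
```

Emit:
{"api": "step_arm", "payload": {
  "series": [
    [[0,0,0.02,0,0.008,0,1],[0,0,0.02,0,0.008,0,1],[0,0,0,0,0,0,1]]
  ]
}}

```text
clock: 12.85
eef_pos: [581.0, 77.9, 55.6]
tool_rot: [-3.14, 0.0, 2.159]
force: [-1.9, -6.3, -0.9]
width: 13.0
gripper_force: 59.0
```

```bash
python3 rd.py 2>/dev/null
```

```text
t 12.85 eef [581.   77.9  55.6] rot [-3.14   0.     2.159] F [-1.9 -6.3 -0.9] M [-1.27  0.29  0.09]
rod yaw -0.982 tip-eye [ 23.6 -36.9  -0.4] mid-eye [-43.   62.9  -0.4] lateral of eye from rod line 0.8 dist -76.2
Meye 0.486 Mz 0.095
```

Emit:
{"api": "step_arm", "payload": {
  "series": [
    [[0,0,0.015,0,0.006,0,1],[0,0,0,0,0,0,1],[0,0,0,0,0,0,1]]
  ]
}}

```text
clock: 13.15
eef_pos: [581.6, 78.3, 55.6]
tool_rot: [-3.14, 0.0, 2.148]
force: [-1.4, -7.0, -0.7]
width: 13.0
gripper_force: 59.0
```

```bash
python3 rd.py 2>/dev/null
```

```text
t 13.15 eef [581.6  78.3  55.6] rot [-3.14   0.     2.148] F [-1.4 -7.  -0.7] M [-1.29  0.36  0.17]
rod yaw -0.994 tip-eye [ 23.1 -37.3  -0.4] mid-eye [-42.4  63.3  -0.4] lateral of eye from rod line 1.0 dist -76.2
Meye 0.552 Mz 0.168
```

Emit:
{"api": "step_arm", "payload": {
  "series": [
    [[0,0,0.012,0,0.005,0,1],[0,0,0,0,0,0,1],[0,0,0,0,0,0,1],[0,0,0,0,0,0,1]]
  ]
}}

```text
clock: 13.55
eef_pos: [582.1, 78.6, 55.6]
tool_rot: [-3.139, 0.0, 2.139]
force: [-1.9, -6.0, 0.2]
width: 13.0
gripper_force: 59.0
```

```bash
python3 rd.py 2>/dev/null; python3 - <<'E'
from h import *
import cv2
from cell import ctrl
sc=ctrl.get_image('scene');u,v=proj(sc,[624,15,60]).astype(int)
tp=ctrl.get_image('top');a,b=proj(tp,[624,15,60]).astype(int)
c=lambda im,u,v:cv2.resize(im[v-22:v+22,u-20:u+20,::-1],None,fx=10,fy=10,interpolation=cv2.INTER_CUBIC)
cv2.imwrite('pics/s6.png',np.hstack([c(sc['img'],u,v),c(tp['img'],a,b)]))
E
```

```text
t 13.55 eef [582.1  78.6  55.6] rot [-3.139  0.     2.139] F [-1.9 -6.   0.2] M [-1.32  0.43  0.16]
rod yaw -1.003 tip-eye [ 22.7 -37.6  -0.4] mid-eye [-41.9  63.6  -0.4] lateral of eye from rod line 1.1 dist -76.1
Meye 0.535 Mz 0.163
```

View pics/s6.png

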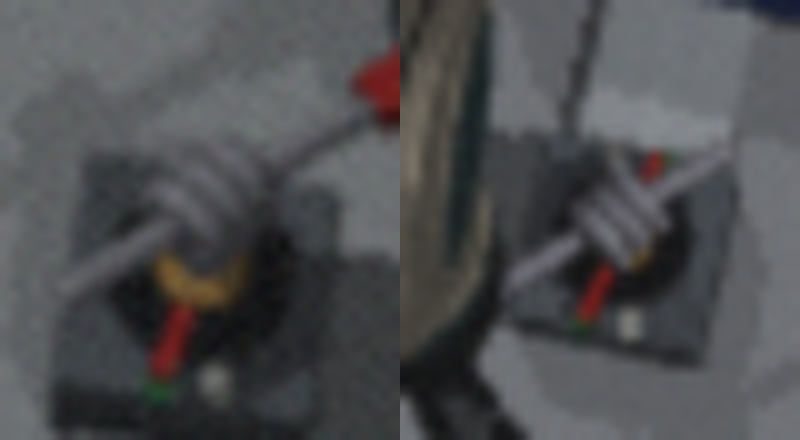

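The red pointer now lies on the green mark in both crops. I'll give it one more small press to reach about 0.7 N m and hold.

Emit:
{"api": "step_arm", "payload": {
  "series": [
    [[0,0,0.016,0,0.006,0,1],[0,0,0,0,0,0,1],[0,0,0,0,0,0,1],[0,0,0,0,0,0,1]]
  ]
}}

```text
clock: 14.05
eef_pos: [582.8, 79.0, 55.6]
tool_rot: [-3.139, 0.0, 2.126]
force: [-1.7, -7.0, -0.5]
width: 12.6
gripper_force: 59.1
```

```bash
python3 rd.py 2>/dev/null;python3 rd.py 2>/dev/null|tail -1
```

```text
t 14.05 eef [582.8  79.   55.6] rot [-3.139  0.     2.126] F [-1.7 -7.  -0.5] M [-1.38  0.43  0.23]
rod yaw -1.015 tip-eye [ 22.1 -37.9  -0.4] mid-eye [-41.2  64.   -0.4] lateral of eye from rod line 1.2 dist -76.1
Meye 0.63 Mz 0.232
Meye 0.63 Mz 0.232
```

Emit:
{"api": "step_arm", "payload": {
  "series": [
    [[0,0,-0.08,-0.001,-0.032,0,1],[0,0,-0.08,-0.001,-0.032,0,1],[0,0,-0.08,-0.001,-0.032,0,1],[0,0,0,0,0,0,1],[0,0,0,0,0,0,1]]
  ]
}}

```text
clock: 14.55
eef_pos: [572.1, 72.5, 55.8]
tool_rot: [3.141, -0.001, 2.313]
force: [-1.9, -2.4, -0.4]
width: 12.9
gripper_force: 58.9
```

```bash
python3 rd.py 2>/dev/null
```

```text
t 14.55 eef [572.1  72.5  55.8] rot [ 3.141e+00 -1.000e-03  2.313e+00] F [-1.9 -2.4 -0.4] M [-0.37  0.27 -0.13]
rod yaw -0.829 tip-eye [ 29.2 -31.   -0.2] mid-eye [-51.9  57.5  -0.2] lateral of eye from rod line -0.6 dist -77.4
Meye 0.109 Mz -0.127
```

Emit:
{"api": "step_arm", "payload": {
  "series": [
    [[0,0,0,0,-0.004,0,1],[0,0,0,0.03,0,0,1],[0,0,0,0.04,0,0,1],[0,0,0,0.04,0,0,1],[0,0,0,0,0,0,1]]
  ]
}}

```text
clock: 15.05
eef_pos: [559.6, 85.4, 55.7]
tool_rot: [-3.141, -0.002, 2.316]
force: [-0.9, 0.6, -1.1]
width: 12.9
gripper_force: 58.9
```

```bash
python3 rd.py 2>/dev/null
```

```text
t 15.05 eef [559.6  85.4  55.7] rot [-3.141e+00 -2.000e-03  2.316e+00] F [-0.9  0.6 -1.1] M [-0.02  0.12 -0.13]
rod yaw -0.826 tip-eye [ 17.  -17.9  -0.3] mid-eye [-64.4  70.4  -0.3] lateral of eye from rod line -0.4 dist -95.4
Meye -0.102 Mz -0.127
```

Emit:
{"api": "step_arm", "payload": {
  "series": [
    [[0,0,0,0.05,0,0,1],[0,0,0,0.06,0,0,1],[0,0,0,0.08,0,0,1],[0,0,0,0.1,0,0,1],[0,0,0,0.14,0,0,1],[0,0,0,0,0,-0.1,1],[0,0,0,0,0,-0.2,1],[0,0,0,0,0,-0.2,1],[0,0,0,0,0,0,1]]
  ]
}}

```text
clock: 15.95
eef_pos: [518.8, 132.8, 134.1]
tool_rot: [3.135, 0.003, 2.315]
force: [-0.2, -0.2, -1.2]
width: 12.9
gripper_force: 59.0
```

```bash
python3 rd.py 2>/dev/null; python3 -c "
from h import *;plan([483,-291.1,130],3.01,12)"
```

```text
t 15.95 eef [518.8 132.8 134.1] rot [3.135e+00 3.000e-03 2.315e+00] F [-0.2 -0.2 -1.2] M [0.03 0.03 0.  ]
rod yaw -0.827 tip-eye [-24.   29.4  78.1] mid-eye [-105.3  117.7   78.1] lateral of eye from rod line -2.3 dist -157.9
Meye 0.041 Mz 0.003
d [ -35.8 -423.9   -4.1] turn [ 0.005  0.005 -0.695] per row 35.4
[0.001, 0.0, -0.074, -0.16, -0.174, 0.002]
[0.001, 0.0, -0.074, -0.149, -0.183, 0.002]
[0.001, 0.0, -0.074, -0.139, -0.191, 0.002]
[0.001, 0.0, -0.074, -0.127, -0.199, 0.002]
[0.001, 0.0, -0.074, -0.115, -0.206, 0.002]
[0.001, 0.0, -0.074, -0.103, -0.213, 0.002]
[0.001, 0.0, -0.074, -0.091, -0.218, 0.002]
[0.001, 0.0, -0.074, -0.078, -0.223, 0.002]
[0.001, 0.0, -0.074, -0.065, -0.227, 0.002]
[0.001, 0.0, -0.074, -0.052, -0.231, 0.002]
[0.001, 0.0, -0.074, -0.038, -0.233, 0.002]
[0.001, 0.0, -0.074, -0.025, -0.235, 0.002]
```

Emit:
{"api": "step_arm", "payload": {
  "series": [
    [[0,0,-0.074,-0.16,-0.174,0,1],[0,0,-0.074,-0.15,-0.183,0,1],[0,0,-0.074,-0.14,-0.19,0,1],[0,0,-0.074,-0.127,-0.2,0,1],[0,0,-0.074,-0.115,-0.206,0,1],[0,0,-0.074,-0.103,-0.213,0,1],[0,0,-0.074,-0.09,-0.218,0,1],[0,0,-0.074,-0.078,-0.223,0,1],[0,0,-0.074,-0.065,-0.227,0,1],[0,0,-0.074,-0.052,-0.23,0,1],[0,0,-0.074,-0.038,-0.233,0,1],[0,0,-0.074,-0.025,-0.235,0,1]]
  ]
}}

```text
clock: 17.15
eef_pos: [480.7, -292.5, 129.9]
tool_rot: [3.14, -0.001, 3.015]
force: [0.7, 0.6, -0.7]
width: 13.0
gripper_force: 59.0
```

Emit:
{"api": "step_arm", "payload": {
  "series": [
    [[0,0,0,0,0,0,1],[0,0,0,0,0,0,1],[0,0,0,0,0,0,1]]
  ]
}}

```text
clock: 17.45
eef_pos: [481.4, -290.3, 130.2]
tool_rot: [3.14, -0.001, 3.013]
force: [0.6, -0.5, 0.2]
width: 13.2
gripper_force: 59.0
```

```bash
python3 rd.py 2>/dev/null|head -1; python3 -c "
from h import *;plan([483,-291.3,22.5],3.01,1)"
```

```text
t 17.45 eef [ 481.4 -290.3  130.2] rot [ 3.140e+00 -1.000e-03  3.013e+00] F [ 0.6 -0.5  0.2] M [ 0.04 -0.05  0.01]
d [   1.6   -1.  -107.7] turn [ 0.002 -0.001  0.003] per row 107.7
[0.002, -0.001, 0.004, -0.013, -0.007, 0.718]
```

Emit:
{"api": "step_arm", "payload": {
  "series": [
    [[0,0,0.004,-0.013,-0.006,0.2,1],[0,0,0,0,0,0.2,1],[0,0,0,0,0,0.15,1],[0,0,0,0,0,0.1,1],[0,0,0,0,0,0.04,1],[0,0,0,0,0,0.02,1],[0,0,0,0,0,0,1]]
  ]
}}

```text
clock: 18.15
eef_pos: [483.6, -293.6, 24.7]
tool_rot: [-3.141, 0.001, 3.008]
force: [-0.1, -0.1, -1.4]
width: 13.0
gripper_force: 59.0
```

```bash
python3 rd.py 2>/dev/null|head -1
```

```text
t 18.15 eef [ 483.6 -293.6   24.7] rot [-3.141e+00  1.000e-03  3.008e+00] F [-0.1 -0.1 -1.4] M [ 0.06 -0.05 -0.03]
```

Emit:
{"api": "step_arm", "payload": {
  "series": [
    [[0,0,0,0,0.012,0,1],[0,0,0,0,0,0.014,1],[0,0,0,0,0,0.008,1],[0,0,0,0,0,0,1],[0,0,0,0,0,0,1]]
  ]
}}

```text
clock: 18.65
eef_pos: [483.9, -291.9, 21.5]
tool_rot: [-3.142, 0.001, 3.008]
force: [-0.8, 1.0, 5.2]
width: 12.5
gripper_force: 59.8
```

```bash
python3 rd.py 2>/dev/null|head -1
```

```text
t 18.65 eef [ 483.9 -291.9   21.5] rot [-3.142e+00  1.000e-03  3.008e+00] F [-0.8  1.   5.2] M [ 0.32  0.04 -0.01]
```

Seated: about 5 N upward at z = 21.5 mm. I'll open the gripper and lift clear.

Emit:
{"api": "step_arm", "payload": {
  "series": [
    [[0,0,0,0,0,0,0.7],[0,0,0,0,0,0,0.4],[0,0,0,0,0,0,0],[0,0,0,0,0,0,0],[0,0,0,0,0,0,0],[0,0,0,0,0,0,0],[0,0,0,0,0,0,0]]
  ]
}}

```text
clock: 19.35
eef_pos: [483.4, -291.9, 20.9]
tool_rot: [3.142, -0.0, 3.008]
force: [0.3, -0.5, 0.1]
width: 85.1
gripper_force: 0.0
```

Emit:
{"api": "step_arm", "payload": {
  "series": [
    [[0,0,0,0,0,-0.1,0],[0,0,0,0,0,-0.2,0],[0,0,0,0,0,-0.25,0],[0,0,0,0,0,-0.25,0],[0,0,0,0,0,0,0],[0,0,0,0,0,0,0],[0,0,0,0,0,0,0]]
  ]
}}

```text
clock: 20.05
eef_pos: [482.7, -291.6, 140.6]
tool_rot: [3.141, -0.001, 3.008]
force: [-0.7, 0.1, -0.3]
width: 84.9
gripper_force: 0.0
```

```bash
python3 rd.py 2>/dev/null|head -1; python3 - <<'E'
from h import *
import cv2
from cell import ctrl
w=ctrl.get_image('wrist');sc=ctrl.get_image('scene');u,v=proj(sc,[624,15,60]).astype(int)
a=w['img'][20:340,160:480,::-1];c=cv2.resize(sc['img'][v-20:v+20,u-20:u+20,::-1],(320,320),interpolation=cv2.INTER_CUBIC)
cv2.imwrite('pics/f.png',np.hstack([a,c]))
E
```

```text
t 20.05 eef [ 482.7 -291.6  140.6] rot [ 3.141e+00 -1.000e-03  3.008e+00] F [-0.7  0.1 -0.3] M [ 0.04  0.02 -0.02]
```

View pics/f.png

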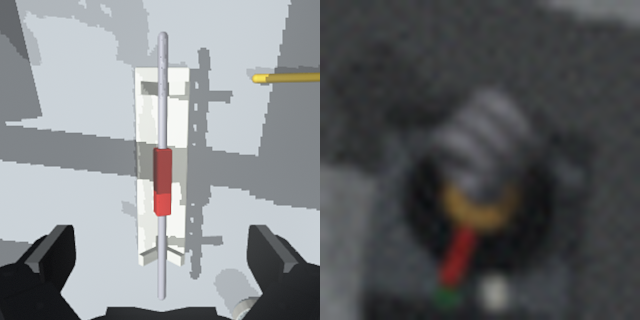

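The rod lies in both V rests, as it did at the start, with its grip at crop (163,182). The pointer is still on the green mark at (447,295). I'm handing in.

```bash
python3 -c "
from cell import ctrl;print(ctrl.finish_job())"
```

```text
the job is handed in; nothing more can be done
None
```

I handed the job in at about 20 s of the allowed 69 s: the eye is turned to the green mark and was pressed to about 0.65 N m by the wrist reading (target 0.7), and the rod is back in both rests of its cradle. The bottle and jar were kept clear of but not re-checked at the end, and the hand-in gave no verdict.

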